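# Safely open a weld-chamber pass box

### The arm

A 6-joint arm with a two-finger parallel gripper is mounted at the origin on the work surface. World frame = base frame: x ahead of the robot, y to its left, z up, the work surface at z = 0. Lengths are in m, angles in rad, forces in N, time in s.
With the tool pointing down it reaches from about 0.3 to 0.825 m from the base axis. Payload 5.4 kg.
Tool frame: the origin (TCP) lies at the very end of the fingers, on their centre line; the grasp point (between the pads) lies 19 mm behind it; z points along the fingers, y is the line along which they close (so a half turn about z gives the same grasp; the last joint's range is limited). The gripper opens to 92 mm and grips with 3 to 60 N. Pads are 20 mm wide; open, the fingers measure 128 mm over their backs; the gripper's body (75 mm by 189 mm) begins 69 mm behind the grasp point.
Start: joints at [-1.55, 0.158, 1.597, -0, 1.386, -0.21], TCP at [0.132, -0.56, 0.181] pointing down, gripper open.
Joint ranges: [-2.91, 2.91], [-0.94, 2.29], [0.18, 2.7], [-1.29, 4.43], [0.17, 2.64], [-3, 3]. Speed limits (rad/s): [2.57, 2.57, 3.14, 3.14, 3.14, 3.14].

### API

Orientations are given as a rotation vector (axis times angle).
In Python, from workcell import bot gives the robot as it stands. Calls block until the motion is done:
- bot.goto(position, orientation): joint-space move of the TCP to a pose.
- bot.line_to(position, rot=None, max_speed=0.15): straight line of the TCP; rot=None keeps the orientation; max_speed is the mean speed in m/s.
- bot.set_joints(angles): joint-space move.
- bot.set_gripper(opening, newtons=None): opening from 0.0 (shut) to 1.0 (fully open); newtons is the grip in N (None keeps the last); returns when the fingers have stopped.
- bot.hold(seconds).
- bot.inverse_kinematics(position, orientation): joint angles nearest the present ones, or None.
- bot.read_camera(name): name is "side" or "top" or "wrist"; returns a dict with "pixels" (480x640x3 uint8, blue, green, red), "fx", "fy", "cx", "cy" (pixels), "R" (3x3) and "t" (3): a world point X has camera coordinates R X + t. Camera axes: x right, y down, z forward; pixel columns grow to the right and rows downward; lengths in m; the calibration is good to about 2 mm. A picture is of the moment at which its call begins. There is no depth.
A pose or a line that the arm cannot do raises bot.MotionError and nothing moves.
- bot.job_done(): hands the job in; it is judged then, once.
Readings, each from a call of its own:
- bot.current_clock(): time.
- bot.current_joints(): joint angles.
- bot.current_joint_vel(): joint speeds.
- bot.current_effort(): joint torques, N m.
- bot.current_ee_pos(): TCP position.
- bot.current_tool_rot(): TCP orientation.
- bot.current_contact_force(): force on the tool from outside, world axes, zero at the start.
- bot.current_ft_torque(): the same for the moment, N m.
- bot.current_opening(): opening from 0.0 (shut) to 1.0 (fully open).
- bot.current_grip_force(): force on a finger pad.
Only numpy, scipy, OpenCV 4.12 (cv2) and the standard library are available. Lean on these libraries where they do the work, as an engineer would, in place of code of your own. Each camera call takes 0.05 s, during which the arm holds its last target. There are 200 camera calls.

### The job

Press down firmly with the fingertips on the yellow knob of the pass box's inner door, to feel that it is fully shut (push it shut if it stands ajar). Then, with the orange drift punch, drive the stuck brass lock pin from the far side until it is clear of the red outer door's eye, lay the punch back down flat on the black mat, and only then swing the outer door wide open by its black upright grip. Keep the inner door shut, and leave the hammer and the steel flange where they are.

Things in the scene. Friction and masses are not known exactly. Their poses are not given: they have to be found in the camera images.
- pass_box: Fixed blue airlock box, 180 (x) x 260 (y) x 140 mm high; origin at the centre of its underside, on the bench; x points away from the robot, the whole stands turned by up to 0.2 rad. At its +y end, from y = +170 to +430 mm, its fixed weld chamber (300 mm in x, 278 mm high, clear sides).
- inner_door (a joint): Inner door: upright gate that slides straight up from shut; metres, 0 = shut (rigid stop), starts 0 to 0.03. Its guides rub: it stays where left, takes about 2 N to push down and 6 N to lift. A push of 8 to 15 N against the stop proves it shut (more than 4 N counts).
- inner_knob_top (a point): Centre of the flat top of the inner door's yellow knob, a disc 32 mm in diameter and 15 mm high on a thin steel stem above the roof; 175 mm above the bench when shut. It rises with the door. Axes as pass_box.
- outer_door (a joint): Red outer door at the box's -y end, 176 mm wide, 115 mm high, on an upright hinge at its far (+x) edge; radians, 0 = shut, up to 1.4, the free edge swinging out to -y (anticlockwise from above). Light friction, about 1 N at the grip; it stays where left. Wide open = about 1 rad. It cannot open while the lock pin is in.
- outer_grip (a point): Top end of the outer door's black upright grip, a round bar 14 mm in diameter with a round end 7 mm above this point; the bar runs straight down 90 mm from here and stands 33 mm (centre) off the door's face. The round bar can turn between the fingers. Axes turn with the door.
- outer_hinge (a point): Point on the outer door's upright hinge axis at the same height as outer_grip; the grip circles it at 155 mm.
- lock_pin (a joint): Stuck brass lock pin, 12 mm in diameter, 38 mm long, level along the pass box's x axis through two fixed steel ears and the door's eye between them. Metres driven, 0 as found, stop at 0.036. Slides only to pass_box -x (towards the robot) and needs about 8 N. From 0.024 it is clear of the eye; drive it 0.028 to 0.034.
- pin_struck_end (a point): Centre of the pin's far (+x) end face, recessed 6 mm inside the 14 mm bore of the far ear; only the punch's tip fits in. Moves with the pin.
- bore_mouth (a point): Centre of the mouth of that bore on the far ear's outer (+x) face, 185 mm above the bench; axes as pass_box. From here in -x: ear 12 mm thick, gap 3, eye 14, gap 3, ear 12. Ears are 40 mm wide in y, tops 210 mm above the bench.
- mat: Fixed black rubber tool mat, 200 (x) x 140 (y) x 3 mm; origin at the centre of its underside on the bench.
- punch: Loose drift punch, about 110 g, 105 mm long, lying along its own x axis: square orange shank 14 x 14 mm from x = -10 to +50 mm, then a round steel tip, 7 mm in diameter and 45 mm long, ending at x = -55 mm. Origin on the shank's underside plane; the long axis is 7 mm above it.
- punch_grip (a point): Middle of the punch's square shank, where to grip it across its y axis; 75 mm behind the tip's end. Axes as the punch.
- punch_tip (a point): Centre of the end face of the punch's tip.
- hammer: Bystander: hammer lying on the bench. Origin on its underside.
- flange: Bystander: steel pipe flange ring, 96 mm across and 14 mm high, lying on the bench. Origin at the centre of its underside.
- duct (a point): On the axis of a fixed vent duct, 60 mm in diameter, 262 mm above the bench, level with the knob's middle in y and 35 mm beyond it in x. The duct runs along pass_box y from 75 mm before this point (where a like riser stands on the roof) to the chamber. A gripper pointing straight down on the knob hits it: lean the wrist back to -x by about 40 degrees.
Not all that is in view belongs to the job. There is more than one size of the mat; the job needs the larger.

How it is judged:
By the outcome, as a careful person would: the job done as asked, in the order asked, and still so for the second after the job is handed in, with the robot touching nothing.
It also fails if it takes over 72 s, if anything falls off the work surface, if the arm or the gripper's body presses on something with over 40 N, if the wrist force passes 120 N, or if a joint passes its speed limit or range.

## Working session

There is one attempt and no reset: what is moved stays moved. The work goes in short steps, each a Python script; the robot and the scene stay as the last script left them, time stands still between calls to the robot, and variables do not carry over. Pictures are saved under pics/ and viewed, at most 10 in all, crops included, and the job is handed in when it is done.

```bash
ls; mkdir -p pics
cat > h.py <<'E'
import numpy as np, cv2
from workcell import bot
E
python3 - <<'E'
from h import *
for n in ("side","top"):
    c=bot.read_camera(n); np.savez(f"pics/{n}0.npz",**c); cv2.imwrite(f"pics/{n}0.png",c["pixels"])
    C=-np.array(c["R"]).T@np.array(c["t"]); print(n,C,np.array(c["R"])[2],c["fx"])
print(bot.current_clock(), bot.current_tool_rot())
E
```

```text
pics
side [ 0.47023275 -1.08545623  0.79622105] [ 0.0340945   0.83414543 -0.55048975] 494.9569455108786
top [ 0.34315674 -0.09515236  1.25555372] [ 0.16180359 -0.00288597 -0.98681876] 537.1698704042628
0.1 [-3.11900926e+00 -3.61551553e-01 -2.30691740e-04]
```

View pics/top0.png

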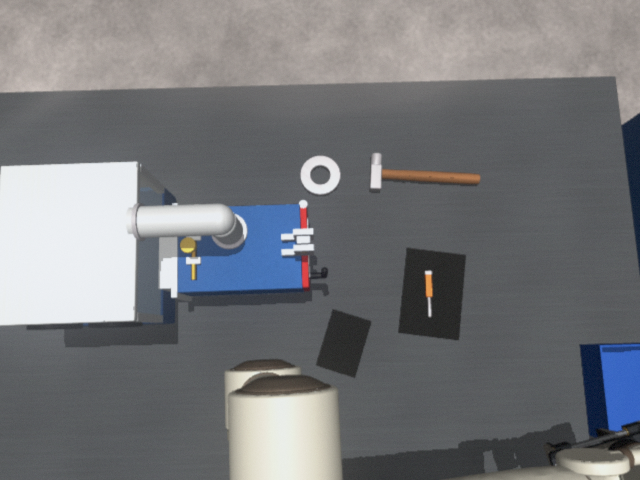

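View pics/side0.png

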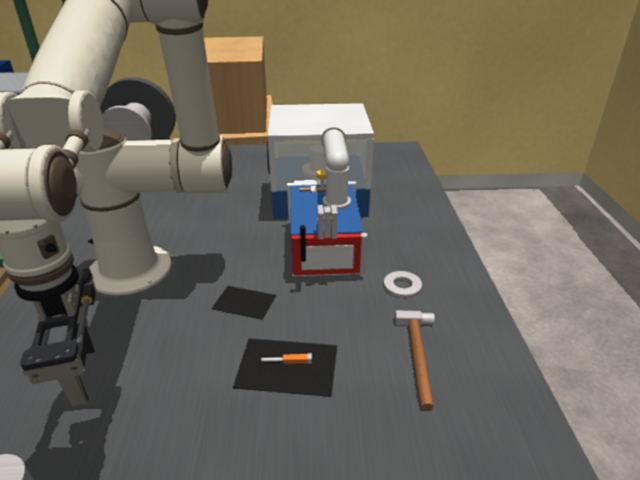

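The top view shows:
- **Knob:** yellow disc at (188,244). The yellow bar at (194,265) is a decoy.
- **Punch:** orange, at (429,285), with its tip towards the robot. The brown hammer handle at (430,177) is not it.
- **Mat:** the larger one is at (433,293). The smaller one at (343,343) is not wanted.
- **Grip:** black, at about (322,272).
- **Ears:** at (300,242).

Next I'll take enlarged crops.

Run:
```python
from h import *
t=cv2.imread("pics/top0.png"); s=cv2.imread("pics/side0.png")
def cr(im,x,y,w,h,k): 
    o=cv2.resize(im[y:y+h,x:x+w],None,fx=k,fy=k,interpolation=cv2.INTER_CUBIC)
    for i in range(0,w,10): cv2.putText(o,str(x+i),(i*k,8),0,.3,(255,255,255)); cv2.line(o,(i*k,10),(i*k,14),(255,255,255))
    for i in range(10,h,10): cv2.putText(o,str(y+i),(0,i*k+3),0,.3,(255,255,255))
    return o
cv2.imwrite("pics/a.png",cr(t,172,196,160,104,5))
cv2.imwrite("pics/b.png",cr(s,280,160,100,75,8)[:600,:800])
a=cr(t,396,244,72,100,5)
b=cr(s,230,330,110,70,4)
o=np.zeros((500,800,3),np.uint8); o[:500,:360]=a; o[:280,360:800]=b; cv2.imwrite("pics/c.png",o)
```

```text
(no output)
```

View pics/a.png

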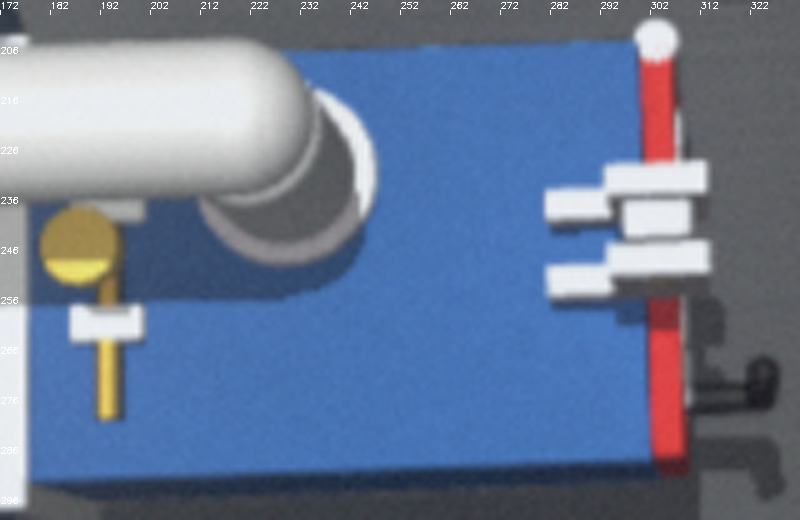

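View pics/b.png

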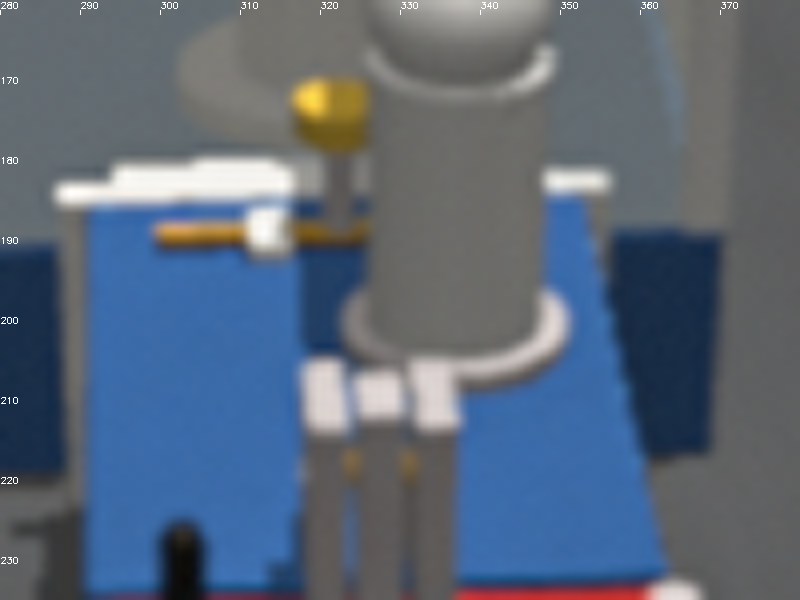

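View pics/c.png

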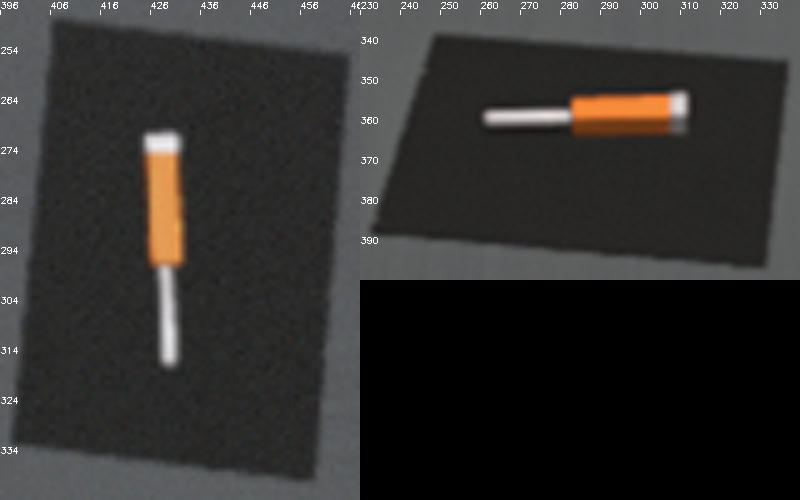

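The crops show:
- **Knob:** disc top at top (188,244.8) and side (321.8,172). It stands well above the roof.
- **Ears:** the far ear's top edge centre is near top (303,228). The eye is between the ears.
- **Grip:** end at top (324.4,274) and side (302.8,228).
- **Punch:** butt at (428.4,270.6) and tip at (430,317.2), on the large mat.

```bash
cat >> h.py <<'E'
def load(n,f=None):
    d=np.load(f or f"pics/{n}0.npz"); return d
def ray(c,p):
    C=-c["R"].T@c["t"]; d=c["R"].T@np.array([(p[0]-c["cx"])/c["fx"],(p[1]-c["cy"])/c["fy"],1]); return C,d/np.linalg.norm(d)
def plane(c,p,z):
    C,d=ray(c,p); return C+d*(z-C[2])/d[2]
def tri(c1,p1,c2,p2):
    A=np.zeros((3,3));b=np.zeros(3)
    for c,p in((c1,p1),(c2,p2)):
        C,d=ray(c,p);P=np.eye(3)-np.outer(d,d);A+=P;b+=P@C
    X=np.linalg.solve(A,b); C,d=ray(c1,p1); return X,np.linalg.norm(np.cross(X-C,d))
def proj(c,X):
    q=c["R"]@np.asarray(X)+c["t"]; return np.array([c["fx"]*q[0]/q[2]+c["cx"],c["fy"]*q[1]/q[2]+c["cy"]])
E
python3 - <<'E'
from h import *
np.set_printoptions(precision=4,suppress=True)
T,S=load("top"),load("side")
a=lambda x,y:(172+x/5-.4,196+y/5-.4)
c=lambda x,y:(396+x/5-.4,244+y/5-.4)
b=lambda x,y:(280+x/8-.44,160+y/8-.44)
d=lambda x,y:(230+(x-360)/4-.37,330+y/4-.37)
def yaw(v): return np.arctan2(v[1],v[0])
for n,p,q in(("-x edge",a(40,485),a(640,459)),("+x edge",a(290,50),a(637,40))):
    P,Q=plane(T,p,.14),plane(T,q,.14); print(n,P,Q,"yaw",yaw(P-Q)-np.pi/2)
print("knob",tri(T,a(80,243),S,b(334,96)))
print("grip",tri(T,a(762,391),S,b(182,545)))
print("ear far top +x edge", plane(T,a(605,160),.21),plane(T,a(708,160),.21))
print("ear near top edges", plane(T,a(607,241),.21),plane(T,a(710,272),.21), "-x", plane(T,a(607,272),.21))
print("eye", [plane(T,a(*q),.207) for q in((622,198),(690,236))])
print("side ears outer: near", plane(S,b(302,395),.21),"far",plane(S,b(460,395),.21), 'rows',plane(S,b(436,357),.21),plane(S,b(436,432),.21))
print("hinge cap", plane(T,a(656,38),.14))
tip,butt=plane(T,c(170,366),.010),plane(T,c(162,133),.013); print("punch T",tip,butt,np.linalg.norm(tip-butt),yaw(butt-tip))
tip,butt=plane(S,d(484,118),.010),plane(S,d(687,107),.013);print("punch S",tip,butt,yaw(butt-tip))
M=[plane(T,c(*q),.003) for q in((52,18),(349,57),(315,480),(12,440))];print("mat",np.array(M),np.mean(M,0),[np.linalg.norm(M[i]-M[i-1]) for i in range(4)])
E
```

```text
-x edge [0.4339 0.193  0.14  ] [ 0.4376 -0.0562  0.14  ] yaw 0.015213965153831888
+x edge [0.6161 0.089  0.14  ] [ 0.6163 -0.0589  0.14  ] yaw 0.001188019379705807
knob (array([0.5244, 0.1638, 0.1955]), np.float64(0.0013066737267114316))
grip (array([ 0.4635, -0.107 ,  0.1822]), np.float64(0.0035080729790183045))
ear far top +x edge [ 0.5507 -0.0474  0.21  ] [ 0.5496 -0.0882  0.21  ]
ear near top edges [ 0.5181 -0.0475  0.21  ] [ 0.5046 -0.0878  0.21  ] -x [ 0.5058 -0.0473  0.21  ]
eye [array([ 0.5358, -0.0537,  0.207 ]), array([ 0.5197, -0.0803,  0.207 ])]
side ears outer: near [ 0.5036 -0.0686  0.21  ] far [ 0.5503 -0.0708  0.21  ] rows [ 0.5447 -0.0477  0.21  ] [ 0.5418 -0.092   0.21  ]
hinge cap [ 0.617 -0.067  0.14 ]
punch T [ 0.3727 -0.3489  0.01  ] [ 0.48   -0.3511  0.013 ] 0.10740064376457677 -0.02108161977171306
punch S [ 0.3724 -0.3489  0.01  ] [ 0.4795 -0.3488  0.013 ] 0.0009705649501458789
mat [[ 0.5371 -0.3046  0.003 ]
 [ 0.5146 -0.4434  0.003 ]
 [ 0.3192 -0.4136  0.003 ]
 [ 0.3412 -0.2755  0.003 ]] [ 0.428  -0.3593  0.003 ] [np.float64(0.19809275043858407), np.float64(0.14057294893813244), np.float64(0.19767550134767364), np.float64(0.13982184665035266)]
```

```bash
cat >> h.py <<'E'
from scipy.spatial.transform import Rotation as Ro
def rv(y,z):
    z=np.array(z,float);z/=np.linalg.norm(z);y=np.array(y,float);y-=z*(y@z);y/=np.linalg.norm(y)
    return Ro.from_matrix(np.c_[np.cross(y,z),y,z]).as_rotvec()
E
python3 - <<'E'
from h import *
np.set_printoptions(precision=4,suppress=True)
T=load("top"); g=cv2.GaussianBlur(T["pixels"],(3,3),0).astype(float)
def edge(img,fix,rng,ax):  # strongest gradient along rng for each fix
    P=[]
    for f in fix:
        v=img[rng[0]:rng[1],f] if ax==0 else img[f,rng[0]:rng[1]]
        d=np.abs(np.diff(v)); d[d<d.max()*.4]=0; P.append((d*(np.arange(len(d))+.5)).sum()/d.sum()+rng[0])
    return np.polyfit(fix,P,1)
def yawl(l,fix,ax,z,perp):
    pt=lambda f:(f,np.polyval(l,f)) if ax==0 else (np.polyval(l,f),f)
    A,B=plane(T,pt(fix[0]),z),plane(T,pt(fix[-1]),z); v=A-B
    print(A,B,"angle mod 90 deg(rad)", (np.arctan2(v[1],v[0])+np.pi/4)%(np.pi/2)-np.pi/4)
f=range(182,296); yawl(edge(g[:,:,0],f,(286,297),0),f,0,.14,0)      # roof -x
f=range(245,295); yawl(edge(g[:,:,0],f,(201,211),0),f,0,.14,0)       # roof +x
f=range(170,318); yawl(edge(g[:,:,2],f,(130,146),1),f,1,.278,0)      # chamber right edge
f=range(10,130); yawl(edge(g[:,:,2],f,(317,330),0),f,0,.278,0)
f=range(10,130); yawl(edge(g[:,:,2],f,(158,170),0),f,0,.278,0)
th=np.radians(42);s,c=np.sin(th),np.cos(th)
K=np.array([.5244,.1638,.175])
for sg in(1,-1):
  r=rv((sg*c,0,sg*s),(s,0,-c))
  for P in((.40,.05,.40),K+[.009-.08*s,0,.03+.08*c],K+[.009,0,.01]): print(sg,P,bot.inverse_kinematics(P,r))
E
```

```text
[0.4354 0.188  0.14  ] [ 0.4371 -0.0466  0.14  ] angle mod 90 deg(rad) 0.007143824154582923
[0.6155 0.0562 0.14  ] [ 0.6164 -0.0482  0.14  ] angle mod 90 deg(rad) 0.008464338471104504
[0.6563 0.2409 0.278 ] [0.3809 0.2387 0.278 ] angle mod 90 deg(rad) 0.008223768763346517
[0.3734 0.4621 0.278 ] [0.3745 0.2479 0.278 ] angle mod 90 deg(rad) 0.005030891955485117
[0.6725 0.4816 0.278 ] [0.674  0.2566 0.278 ] angle mod 90 deg(rad) 0.0067027694205048505
1 (0.4, 0.05, 0.4) None
1 [0.4799 0.1638 0.2645] [ 0.1725 -0.7107  2.3075 -0.157   0.8254  0.2358]
1 [0.5334 0.1638 0.185 ] [ 0.1436 -0.4498  2.3137 -0.182   0.5573  0.262 ]
-1 (0.4, 0.05, 0.4) None
-1 [0.4799 0.1638 0.2645] [ 0.1725 -0.7107  2.3075 -0.157   0.8254 -2.9058]
-1 [0.5334 0.1638 0.185 ] [ 0.1436 -0.4498  2.3137 -0.182   0.5573 -2.8796]
```

```bash
cat > k.py <<'E'
from h import *
np.set_printoptions(precision=4,suppress=True)
th=np.radians(42);s,c=np.sin(th),np.cos(th)
r=rv((c,0,s),(s,0,-c)); a=np.array([-s,0,c])
K=np.array([.5244,.1638,.1955])
bot.set_gripper(0.0,20)
P1=K+[.009,0,.016]+.10*a
print(P1, bot.inverse_kinematics(P1,r))
p=bot.current_ee_pos(); 
bot.goto([.28,-.38,.38],rv((0,-1,0),(0,0,-1)))
bot.goto(P1,r); print(bot.current_clock(),bot.current_ee_pos(),bot.current_contact_force())
c=bot.read_camera("wrist"); cv2.imwrite("pics/w1.png",c["pixels"]); np.savez("pics/w1.npz",**c)
for n in("side",):
    c=bot.read_camera(n); cv2.imwrite("pics/s1.png",c["pixels"])
o=np.hstack([cv2.resize(cv2.imread("pics/w1.png"),(400,300)),cv2.resize(cv2.imread("pics/s1.png")[60:300,180:500],(400,300))]);cv2.imwrite("pics/d.png",o)
E
python3 k.py
```

```text
[0.4665 0.1638 0.2858] [ 0.1816 -0.7634  2.2927 -0.1557  0.8934  0.2337]
4.6917 [0.4669 0.1632 0.2862] [-0.2653 -0.8171  0.081 ]
```

View pics/d.png

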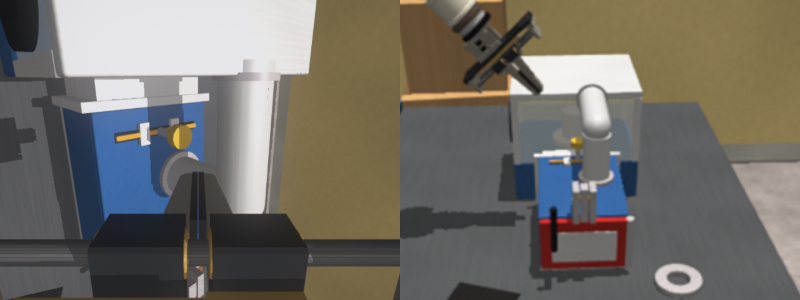

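The wrist and side views show the closed, leaned gripper above the knob (wrist about (286,218)), clear of the duct and the chamber.

Run:
```python
from h import *
np.set_printoptions(precision=4,suppress=True)
W=load("w","pics/w1.npz"); print("pred knob",proj(W,[.5244,.1638,.1955]),"TCP",proj(W,bot.current_ee_pos()))
f0=np.array(bot.current_contact_force())
K=np.array([.5244,.1638,.1955]); p=K+[.009,0,.018]
bot.line_to(p,max_speed=.1); z=p[2]
for i in range(40):
    z-=.0015; bot.line_to([p[0],p[1],z],max_speed=.05)
    f=np.array(bot.current_contact_force())-f0; e=bot.current_ee_pos()
    if f[2]>.5: print(i,e,f)
    if f[2]>9: break
bot.hold(.4); print(bot.current_contact_force()-f0, bot.current_ee_pos(),bot.current_clock())
```

```text
pred knob [293.8099 218.9863] TCP [316.5412 266.1937]
14 [0.5333 0.1638 0.1908] [0.7408 0.2997 0.6281]
26 [0.5336 0.1638 0.1732] [0.07   1.0934 0.5024]
27 [0.5336 0.1639 0.1717] [0.3421 0.5497 0.7027]
28 [0.5335 0.1638 0.1701] [1.6044 0.489  0.8212]
29 [0.5334 0.1638 0.1685] [1.9575 0.9147 1.7969]
30 [0.5334 0.1638 0.1669] [ 1.2357 -0.3068  1.0654]
33 [0.5333 0.1638 0.1623] [2.0039 0.0473 0.9094]
34 [0.5331 0.1638 0.1606] [1.3291 0.9928 1.4696]
36 [0.5332 0.1638 0.1576] [0.6854 0.0559 0.8797]
38 [0.5334 0.1638 0.1549] [1.1423 0.2415 1.4352]
[ 1.3388 -0.0453  0.2444] [0.5334 0.1638 0.1535] 16.325
```

Run:
```python
from h import *
w=bot.read_camera("wrist");s=bot.read_camera("side");t=bot.read_camera("top")
np.savez("pics/w2.npz",**w);np.savez("pics/s2.npz",**s)
o=np.hstack([cv2.resize(w["pixels"][100:400,120:520],(400,300)),cv2.resize(s["pixels"][140:230,270:390],(400,300))])
o2=cv2.resize(t["pixels"][180:300,140:300],(400,300)); o=np.vstack([o,np.hstack([o2,o2*0])]);cv2.imwrite("pics/e.png",o)
```

```text
(no output)
```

View pics/e.png

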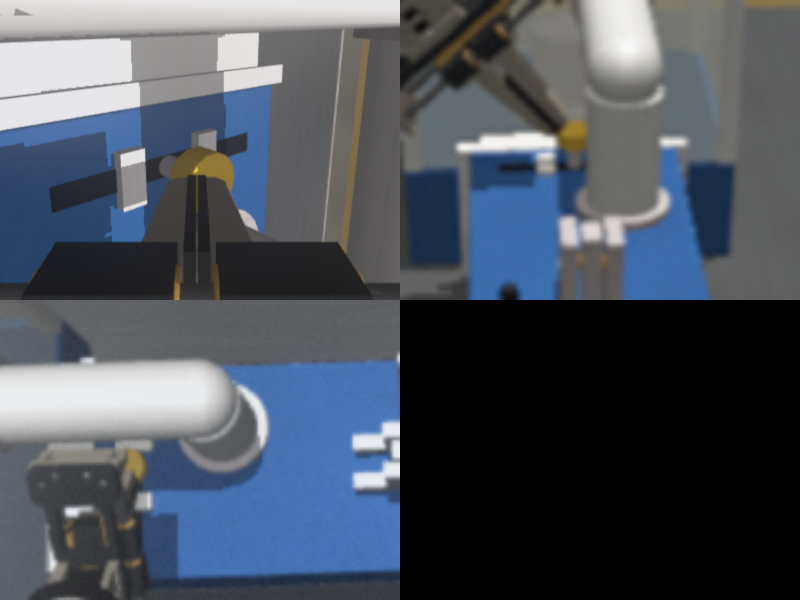

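The side view shows the knob has dropped about 6 px, from row 172 to about 178, with the fingertips at it. The force stayed low, so I'll measure the knob by colour, without another picture.

Run:
```python
from h import *
np.set_printoptions(precision=4,suppress=True)
def ext(px,x0,y0,x1,y1):
    h=cv2.cvtColor(px[y0:y1,x0:x1],cv2.COLOR_BGR2HSV); m=((h[:,:,0]>18)&(h[:,:,0]<32)&(h[:,:,1]>150)&(h[:,:,2]>60)).astype(np.uint8)
    n,l,st,ce=cv2.connectedComponentsWithStats(m); i=1+np.argmax(st[1:,4]); return st[i]+[x0,y0,0,0,0],m
S0,S,W=load("side"),load("s","pics/s2.npz"),load("w","pics/w2.npz")
e0,_=ext(S0["pixels"],310,163,330,184);e1,_=ext(S["pixels"],310,165,330,192);ew,mw=ext(W["pixels"],260,220,400,320)
print(e0,e1,ew)
for y in range(244,300,4): 
    xs=np.nonzero(mw[y-220])[0]; print(y,(xs.min()+260,xs.max()+260,len(xs)) if len(xs) else None)
C=-W["R"].T@W["t"];print("wristcam",C,W["fx"])
for z in(.165,.170,.175,.180,.185,.19):
    k=np.array([.5244,.1638,z]); t=np.linspace(0,2*np.pi,60)
    pr=np.array([proj(W,k+[.016*np.cos(u),.016*np.sin(u),0]) for u in t]); ps=np.array([proj(S,k+[.016*np.cos(u),.016*np.sin(u),-q]) for u in t for q in(0,.015)])
    print(z,"wrist",pr.min(0),pr.max(0),"side",ps.min(0),ps.max(0))
F=[]
for i in range(20): F.append(bot.current_contact_force()); bot.hold(.02)
print(np.mean(F,0),np.std(F,0),bot.current_clock())
```

```text
[317 171   8   8  53] [317 177   8   8  51] [312 254  41  35 746]
244 None
248 None
252 None
256 (np.int64(327), np.int64(345), 19)
260 (np.int64(322), np.int64(347), 26)
264 (np.int64(317), np.int64(350), 34)
268 (np.int64(314), np.int64(351), 38)
272 (np.int64(312), np.int64(351), 40)
276 (np.int64(335), np.int64(352), 18)
280 (np.int64(345), np.int64(351), 7)
284 (np.int64(348), np.int64(350), 3)
288 (np.int64(349), np.int64(350), 2)
292 None
296 None
wristcam [0.3964 0.239  0.3055] 403.7587871440535
0.165 wrist [293.9796 245.1897] [341.0867 306.6734] side [316.1078 178.7957] [327.4827 188.756 ]
0.17 wrist [300.6873 247.4429] [347.9319 309.9908] side [316.0937 177.2043] [327.4912 187.1632]
0.175 wrist [307.6533 249.7794] [355.0143 313.4287] side [316.0795 175.6067] [327.4997 185.5641]
0.18 wrist [314.8929 252.2036] [362.3463 316.9938] side [316.0653 174.0028] [327.5082 183.9585]
0.185 wrist [322.4055 254.7208] [369.9462 320.6934] side [316.0511 172.3925] [327.5167 182.3466]
0.19 wrist [330.222  257.3363] [377.84   324.5353] side [316.0367 170.7758] [327.5253 180.7282]
[-0.0205 -0.0101  0.86  ] [0.5308 0.4112 0.4904] 16.8083
```

Run:
```python
from h import *
np.set_printoptions(precision=4,suppress=True)
W,S=load("w","pics/w2.npz"),load("s","pics/s2.npz")
print(bot.current_opening(),bot.current_grip_force(),bot.current_ee_pos(),bot.current_joints(),bot.current_effort())
R=Ro.from_rotvec(bot.current_tool_rot()).as_matrix();print(R)
print(proj(S,bot.current_ee_pos()))
a=cv2.resize(W["pixels"][215:365,230:430],(800,600),interpolation=cv2.INTER_CUBIC)[:,200:600]
b=cv2.resize(S["pixels"][155:215,300:340],(400,600),interpolation=cv2.INTER_CUBIC)
cv2.imwrite("pics/f.png",np.hstack([a,b]))
```

```text
0.004076593393278302 0.5289094336330891 [0.5334 0.1638 0.1535] [ 0.1436 -0.3986  2.346  -0.2107  0.4753  0.295 ] [ -0.015  -16.5089 -31.9475  -0.2515  -2.3098   0.0505]
[[ 0.      0.7432  0.6691]
 [ 1.     -0.     -0.    ]
 [ 0.      0.6691 -0.7432]]
[324.9829 184.9482]
```

View pics/f.png

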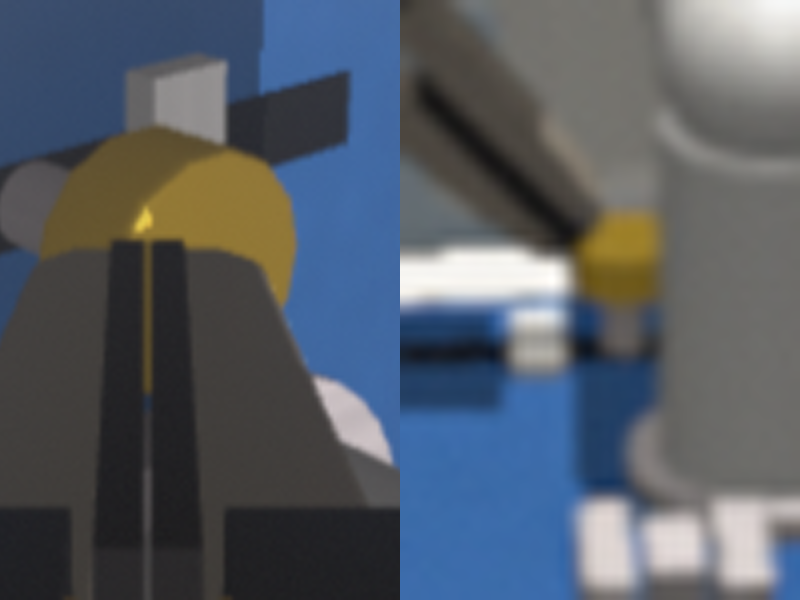

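Run:
```python
from h import *
np.set_printoptions(precision=1,suppress=True)
W1,W,S=load("w","pics/w1.npz"),load("w","pics/w2.npz"),load("s","pics/s2.npz")
R=Ro.from_rotvec(bot.current_tool_rot()).as_matrix(); P=np.array(bot.current_ee_pos())
for d in(0,.005,.01,.02,.03):
  print(d,[(u,v,proj(W,P+R@[u,v,-d]),proj(S,P+R@[u,v,-d])) for u in(.01,-.01) for v in (-.016,0,.016)])
# vertical colour profile on the finger (col 305..308, 325) in w1 & w2
for n,I in(("w1",W1),("w2",W)):
  print(n,[I["pixels"][r,306].tolist() for r in range(262,284,2)])
```

```text
0 [(0.01, -0.016, array([286.6, 248.5]), array([320.6, 186.8])), (0.01, 0, array([316.7, 248.5]), array([324.8, 183.3])), (0.01, 0.016, array([346.8, 248.5]), array([329. , 179.8])), (-0.01, -0.016, array([287.3, 283.4]), array([320.9, 190.1])), (-0.01, 0, array([316.7, 283.4]), array([325.2, 186.6])), (-0.01, 0.016, array([346. , 283.5]), array([329.4, 183.1]))]
0.005 [(0.01, -0.016, array([285.9, 251.4]), array([319.5, 185.6])), (0.01, 0, array([316.7, 251.4]), array([323.6, 182.2])), (0.01, 0.016, array([347.5, 251.4]), array([327.8, 178.7])), (-0.01, -0.016, array([286.7, 287.1]), array([319.7, 188.9])), (-0.01, 0, array([316.7, 287.1]), array([324. , 185.4])), (-0.01, 0.016, array([346.7, 287.1]), array([328.2, 181.9]))]
0.01 [(0.01, -0.016, array([285.2, 254.4]), array([318.3, 184.5])), (0.01, 0, array([316.7, 254.5]), array([322.5, 181. ])), (0.01, 0.016, array([348.2, 254.5]), array([326.7, 177.5])), (-0.01, -0.016, array([286. , 290.8]), array([318.6, 187.8])), (-0.01, 0, array([316.7, 290.9]), array([322.8, 184.3])), (-0.01, 0.016, array([347.4, 290.9]), array([327. , 180.7
[... 364 characters left out ...]
178.4]))]
0.03 [(0.01, -0.016, array([281.9, 268.3]), array([313.5, 179.9])), (0.01, 0, array([316.7, 268.3]), array([317.7, 176.4])), (0.01, 0.016, array([351.5, 268.3]), array([321.9, 172.8])), (-0.01, -0.016, array([282.9, 307.9]), array([313.7, 183.1])), (-0.01, 0, array([316.7, 308. ]), array([318. , 179.6])), (-0.01, 0.016, array([350.4, 308. ]), array([322.2, 176. ]))]
w1 [[93, 93, 94], [94, 94, 96], [96, 96, 97], [95, 95, 97], [94, 94, 96], [96, 96, 98], [95, 94, 96], [86, 86, 88], [62, 63, 66], [61, 63, 65], [60, 62, 64]]
w2 [[46, 83, 99], [46, 84, 100], [47, 84, 100], [47, 85, 101], [47, 85, 101], [47, 86, 102], [46, 85, 101], [48, 78, 92], [59, 63, 66], [60, 62, 65], [60, 61, 64]]
```

Run:
```python
from h import *
np.set_printoptions(precision=1,suppress=True)
S=load("side"); R=Ro.from_rotvec([-3.11900926e+00,-3.61551553e-01,-2.30691740e-04]).as_matrix();P=np.array([.132,-.56,.181])
for d in(0,.019,.04,.088): print(d,proj(S,P+R@[0,0,-d]),[proj(S,P+R@[0,v,-d]) for v in(-.055,.055)])
cv2.imwrite("pics/g.png",cv2.resize(S["pixels"][310:430,10:130],(600,600),interpolation=cv2.INTER_CUBIC))
```

```text
0 [ 88.9 389.6] [array([ 92.5, 363.6]), array([ 84.9, 418.9])]
0.019 [ 85.7 381.3] [array([ 89.5, 355.4]), array([ 81.4, 410.5])]
0.04 [ 82.  371.9] [array([ 86.1, 346.1]), array([ 77.4, 401. ])]
0.088 [ 73.1 349.2] [array([ 77.8, 323.8]), array([ 67.7, 377.9])]
```

View pics/g.png

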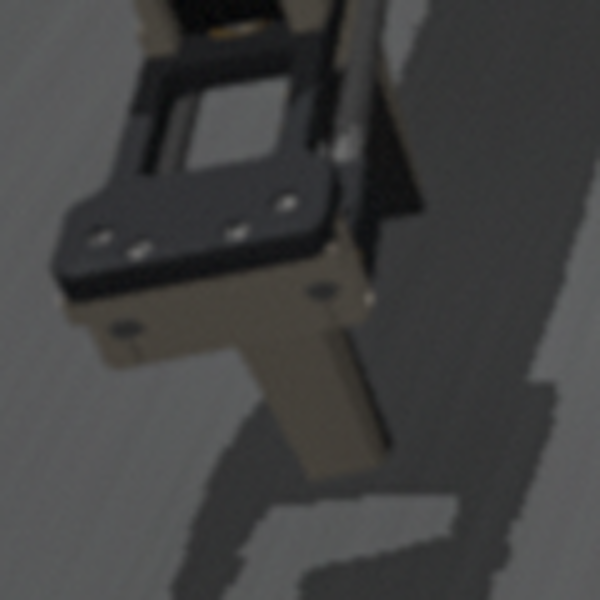

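Both cameras put the visible finger end about 34 mm behind the reported TCP, and the contact height agrees. So the real tip is at TCP − 0.034 along the tool axis. I'll press again with that correction, leaned 50°.

```bash
cat >> h.py <<'E'
D0=.034
def favg(n=8):
    F=[]
    for i in range(n): F.append(bot.current_contact_force()); bot.hold(.01)
    return np.mean(F,0)
E
python3 - <<'E'
from h import *
np.set_printoptions(precision=4,suppress=True)
th=np.radians(50);s,c=np.sin(th),np.cos(th); r=rv((c,0,s),(s,0,-c))
p=np.array(bot.current_ee_pos()); 
q=np.array([.522+D0*s,.1638,.178])
print(bot.inverse_kinematics(q,r))
bot.line_to(p+[0,0,.025],max_speed=.1); bot.line_to(q,r,max_speed=.08)
f0=favg(); print(f0,bot.current_clock()); z=q[2]
while z>.145:
    z-=.0015; bot.line_to([q[0],q[1],z],max_speed=.02)
    f=favg(4)-f0
    if f[2]>1.2: print(z,f)
    if f[2]>8.5: break
bot.hold(.3); print(favg()-f0,bot.current_ee_pos(),bot.current_clock())
S=bot.read_camera("side")["pixels"][165:192,310:330]; h=cv2.cvtColor(S,cv2.COLOR_BGR2HSV); m=(h[:,:,0]>18)&(h[:,:,0]<32)&(h[:,:,1]>150)&(h[:,:,2]>60); ys=np.nonzero(m)[0]; print(ys.min()+165,ys.max()+165,m.sum())
E
```

```text
[ 0.1532 -0.4456  2.4012 -0.3589  0.3392  0.4389]
[ 0.0082 -0.1763  0.335 ] 17.6083
0.15849999999999997 [-3.6422 -0.4516  5.7481]
0.15699999999999997 [-7.282  -1.181  10.1594]
[-7.3869 -1.0377 10.162 ] [0.5497 0.1643 0.1599] 21.9417
178 184 38
```

The knob is pressed at 10 N against a rigid stop and the door is shut. Next is the punch.

Run:
```python
from h import *
np.set_printoptions(precision=4,suppress=True)
p=np.array(bot.current_ee_pos()); th=np.radians(50)
bot.line_to(p+.09*np.array([-np.sin(th),0,np.cos(th)]),max_speed=.2)
r=rv((.01,-1,0),(0,0,-1)); G=np.array([.4475,-.3497])
bot.goto([.36,-.15,.34],r)
bot.goto([*G,.06],r); bot.set_gripper(.5,20)
f0=favg(); bot.line_to([*G,-.018],max_speed=.15); z=-.018; print(bot.current_clock(),favg()-f0)
while z>-.050:
    z-=.002; bot.line_to([*G,z],max_speed=.04); f=favg(3)-f0
    if f[2]>2.5: break
e=bot.current_ee_pos(); print("touch",z,e,f,bot.current_clock())
bot.line_to([*G,e[2]+.0025],max_speed=.04); bot.set_gripper(0,45)
print(bot.current_opening()*92,bot.current_grip_force(),bot.current_ee_pos(),bot.current_clock())
```

```text
26.7833 [ 0.7014 -0.3304 -0.122 ]
touch -0.03200000000000001 [ 0.4478 -0.35   -0.0307] [-2.7365  2.5632  9.672 ] 28.775
13.537986312873839 44.96867895126343 [ 0.4474 -0.3496 -0.0284] 29.6167
```

Run:
```python
from h import *
np.set_printoptions(precision=4,suppress=True)
S0=load("side"); print("hinge cap z", [ (z,proj(S0,[.617,-.067,z])) for z in(.12,.14,.16)])
r=rv((.007,-1,0),(0,0,-1))
p=np.array(bot.current_ee_pos()); bot.line_to([p[0],p[1],.05],max_speed=.15)
Y=-.0678; X=.5503+.0743+.018
bot.goto([X+.005,Y-.01,.22],r); bot.line_to([X,Y,.1466],max_speed=.15)
print(bot.current_opening()*92,bot.current_ee_pos(),favg(),bot.current_clock())
for n in("top","side"):
    c=bot.read_camera(n); np.savez(f"pics/{n}3.npz",**c)
T=np.load("pics/top3.npz")["pixels"];S=np.load("pics/side3.npz")["pixels"]
a=cv2.resize(T[190:270,270:350],(400,400),interpolation=cv2.INTER_CUBIC);b=cv2.resize(S[190:240,305:355],(400,400),interpolation=cv2.INTER_CUBIC)
cv2.imwrite("pics/i.png",np.hstack([a,b]))
```

```text
hinge cap z [(0.12, array([363.2587, 239.0553])), (0.14, array([363.6213, 232.2605])), (0.16, array([363.9905, 225.3416]))]
13.555619937009201 [ 0.643  -0.0684  0.1473] [ 0.3261  0.1676 -0.6212] 32.4083
```

View pics/i.png

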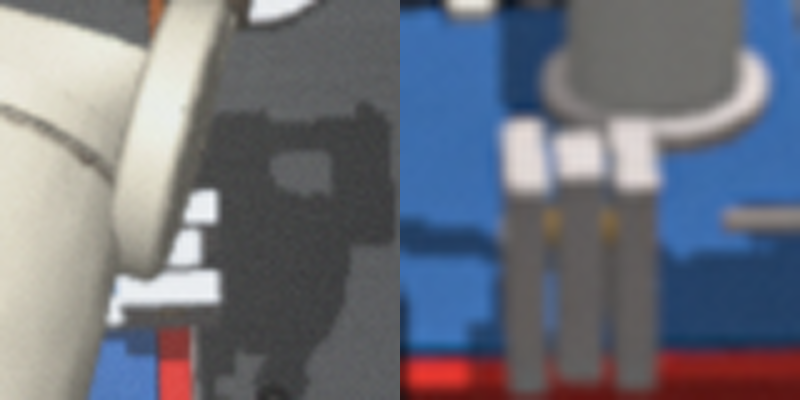

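The side view shows the punch tip at (344.8,216.7), about 18 mm from the far ear. The brass pin is visible in the gaps at about row 217.5. The arm hides the punch in the top view.

Run:
```python
from h import *
np.set_printoptions(precision=2,suppress=True)
S=load("side","pics/side3.npz"); I=S["pixels"]
print("pred tip",proj(S,[.5687,-.0684,.1853]))
for x in(.5192,.5362): print("pred pin centre",x,proj(S,[x,-.0678,.185]), "front of pin",proj(S,[x,-.0735,.1825]))
h=cv2.cvtColor(I[208:230,315:340],cv2.COLOR_BGR2HSV).astype(int); m=(h[:,:,0]>8)&(h[:,:,0]<32)&(h[:,:,1]>70)
for a,b in((0,11),(11,25)):
    ys,xs=np.nonzero(m[:,a:b]); w=h[:,a:b,1][ys,xs]; print("brass",np.average(ys,weights=w)+208,np.average(xs,weights=w)+315+a,ys.min()+208,ys.max()+208,len(ys))
# punch tip profile: columns 345..352 vertical brightness
g=I[205:230,:].mean(2)
for c in(346,348,350,352): v=g[:,c]; v=np.clip(v-np.median(v)-12,0,None); print(c,(v*np.arange(25)).sum()/v.sum()+205)
print(I[217,338:352].mean(1))
```

```text
pred tip [344.49 217.19]
pred pin centre 0.5192 [323.88 217.67] front of pin [323.99 219.79]
pred pin centre 0.5362 [330.96 217.49] front of pin [331.09 219.62]
brass 217.69691780821918 323.5667808219178 216 219 7
brass 217.9707495429616 330.55210237659963 217 219 6
346 211.66071428571428
348 216.31578947368422
350 214.19867549668874
352 216.29268292682926
[115.67 116.   116.33 115.67 114.   115.   116.33 120.33 126.67 129.
 128.33 126.67 126.33 126.  ]
```

Run:
```python
from h import *
np.set_printoptions(precision=4,suppress=True)
Y,Z=-.0676,.1459; f0=favg()
bot.line_to([.5503+.0743+.003,Y,Z],max_speed=.1); print(bot.current_ee_pos(),favg()-f0)
x=.6276; xc=None
while x>.612:
    x-=.002; bot.line_to([x,Y,Z],max_speed=.04); f=favg(3)-f0; e=bot.current_ee_pos(); print(round(x,4),e,f)
    if f[0]>5: break
print(bot.current_clock(),bot.current_opening()*92)
```

```text
[ 0.6278 -0.0676  0.1464] [0.3407 0.4804 0.4798]
0.6256 [ 0.6258 -0.0676  0.1459] [0.2902 0.1892 0.3036]
0.6236 [ 0.6236 -0.0676  0.1459] [0.7149 0.4528 0.6669]
0.6216 [ 0.6216 -0.0676  0.1459] [-0.0343  0.389   0.5028]
0.6196 [ 0.6195 -0.0676  0.1459] [ 0.5077  0.3105 -0.283 ]
0.6176 [ 0.6176 -0.0676  0.1459] [0.1883 0.4906 0.9332]
0.6156 [ 0.6163 -0.0677  0.1463] [4.3816 0.4192 0.0976]
0.6136 [ 0.6154 -0.0677  0.1467] [ 7.017   0.7109 -1.2457]
34.8667 13.421823133473215
```

The tip is in the bore and touching the pin. Driving it now.

Run:
```python
from h import *
np.set_printoptions(precision=4,suppress=True)
Y,Z=-.0676,.1459; bot.set_gripper(0,60)
bot.line_to([.594,Y,Z],max_speed=.04); print(bot.current_ee_pos(),favg())
x=.594
while bot.current_ee_pos()[0]>.5863 and x>.578:
    x-=.0015; bot.line_to([x,Y,Z],max_speed=.03); f=favg(3)
    print(round(x,4),bot.current_ee_pos(),f)
    if f[0]>25: break
c=bot.read_camera("side"); np.savez("pics/side4.npz",**c)
print(bot.current_clock(),bot.current_opening()*92)
# pin near end & punch
I=c["pixels"]; h=cv2.cvtColor(I[208:228,295:345],cv2.COLOR_BGR2HSV).astype(int); m=(h[:,:,0]>8)&(h[:,:,0]<32)&(h[:,:,1]>70)
ys,xs=np.nonzero(m); print(np.unique(xs+295),ys.min()+208,ys.max()+208)
for d in(.028,.031,.034): print(d,proj(c,[.5063-d,-.0678,.185]))
```

```text
[ 0.5959 -0.0678  0.1468] [ 6.7664  0.1399 -2.1531]
0.5925 [ 0.5947 -0.0678  0.1468] [ 7.0627 -0.1855 -2.3154]
0.591 [ 0.5933 -0.0678  0.1469] [ 7.5267  0.443  -2.6629]
0.5895 [ 0.5918 -0.0678  0.1468] [ 7.6649  0.3139 -2.7863]
0.588 [ 0.5903 -0.0678  0.1469] [ 7.7774 -0.3479 -2.2124]
0.5865 [ 0.5888 -0.0679  0.1469] [ 7.675  -0.6614 -2.1401]
0.585 [ 0.5873 -0.0679  0.1469] [ 7.9718 -0.0353 -2.2844]
0.5835 [ 0.5858 -0.0679  0.1469] [ 7.8728 -0.2471 -2.36  ]
37.7667 13.257794886808817
[302 305 306 307 308 309 310 311 312 313 314 315 316 317 318 340 341 342
 343 344] 215 227
0.028 [306.8242 218.078 ]
0.031 [305.5716 218.1083]
0.034 [304.3188 218.1386]
```

Run:
```python
from h import *
np.set_printoptions(precision=4,suppress=True)
bot.line_to([.643,-.0676,.1465],max_speed=.12)
bot.line_to([.645,-.075,.22],max_speed=.2)
r=rv((.01,-1,0),(0,0,-1))
bot.goto([.4474,-.3496,.03],r); f0=favg()
bot.line_to([.4474,-.3496,-.022],max_speed=.12); z=-.022
while z>-.0300:
    z-=.0015; bot.line_to([.4474,-.3496,z],max_speed=.04); f=favg(3)-f0
    if f[2]>1.5: break
print(z,f,bot.current_ee_pos(),bot.current_clock())
bot.set_gripper(.45); p=bot.current_ee_pos(); print(p)
bot.line_to([.4474,-.3496,.06],max_speed=.15)
bot.goto([.36,-.25,.20],r)
print(bot.current_clock())
I=bot.read_camera("side"); np.savez("pics/side5.npz",**I); T=bot.read_camera("top"); np.savez("pics/top5.npz",**T)
T0=load("top"); S0=load("side")
def org(px,box):
    x0,y0,x1,y1=box; h=cv2.cvtColor(px[y0:y1,x0:x1],cv2.COLOR_BGR2HSV); m=((h[:,:,0]>5)&(h[:,:,0]<20)&(h[:,:,1]>150)).astype(np.uint8)
    if m.sum()<20: return m.sum()
    return cv2.minAreaRect(np.argwhere(m)[:,::-1].astype(np.float32)+[x0,y0])
for c in(T0,T): print("top",org(c["pixels"],(396,244,470,345)))
for c in(S0,I): print("side",org(c["pixels"],(230,330,340,400)))
```

```text
-0.029500000000000005 [-2.4376  2.1174  7.9878] [ 0.4475 -0.3497 -0.0284] 42.4
[ 0.4473 -0.3496 -0.0296]
44.525Traceback (most recent call last):
  File "<stdin>", line 22, in <module>
  File "<stdin>", line 21, in org
cv2.error: OpenCV(4.12.0) /io/opencv/modules/imgproc/src/convhull.cpp:143: error: (-215:Assertion failed) total >= 0 && (depth == CV_32F || depth == CV_32S) in function 'convexHull'
```

Run:
```python
from h import *
np.set_printoptions(precision=4,suppress=True)
T0,S0=load("top"),load("side"); S5,T5=np.load("pics/side5.npz"),np.load("pics/top5.npz")
def org(px,box):
    x0,y0,x1,y1=box; h=cv2.cvtColor(px[y0:y1,x0:x1],cv2.COLOR_BGR2HSV); m=((h[:,:,0]>5)&(h[:,:,0]<20)&(h[:,:,1]>150)).astype(np.uint8)
    return int(m.sum()), m.sum()>20 and cv2.minAreaRect((np.argwhere(m)[:,::-1]+[x0,y0]).astype(np.float32))
for c in(T0,T5): print("top",org(c["pixels"],(396,244,470,345)))
for c in(S0,S5): print("side",org(c["pixels"],(230,330,340,400)))
print("hinge",tri(T0,(302.8,203.2),S0,(363.8,234.5)))
g=T0["pixels"].astype(int).max(2); m=(g[262:285,312:332]<32); print("top dark blob"); print("\n".join("%d "%(262+i)+"".join("#" if v else "." for v in r) for i,r in enumerate(m)))
g=S0["pixels"].astype(int).max(2); m=(g[220:265,294:314]<50); print("\n".join("%d "%(220+i)+"".join("#" if v else "." for v in r) for i,r in enumerate(m)))
for X in([.4635,-.107,.175],[.4635,-.107,.182],[.4635,-.1,.175],[.46,-.1,.175]):
    X=np.array(X);print(X,[proj(c,X-[0,0,q]) for c in(T0,S0) for q in(0,.09)])
```

```text
top (150, ((428.5, 285.5), (21.0, 7.0), 90.0))
top (0, np.False_)
side (246, ((294.0, 358.0), (10.0, 24.0), 90.0))
side (244, ((294.0, 358.0), (10.0, 24.0), 90.0))
hinge (array([ 0.6182, -0.0669,  0.1334]), np.float64(0.00041091926542685914))
top dark blob
262 ....................
263 ....................
264 ....................
265 ....................
266 ....................
267 ....................
268 ....................
269 ....................
270 ....................
271 ....................
272 ....................
273 ....................
274 ....................
275 ....................
276 ....................
277 ....................
278 ....................
279 ....................
280 ....................
281 ....................
282 ....................
283 ....................
284 ....................
220 ....................
221 ....................
222 ....................
223 ....................
224 ....................
225 ....................
226 ....................
227 .......###..........
228 .......####.........
229 .......####.........
230 .......####...
[... 725 characters left out ...]
......
260 .......####.........
261 .........#..........
262 ....................
263 ....................
264 ....................
[ 0.4635 -0.107   0.175 ] [array([323.8021, 272.4664]), array([323.4863, 277.0387]), array([300.8918, 230.5279]), array([301.8079, 261.6648])]
[ 0.4635 -0.107   0.182 ] [array([323.8289, 272.0792]), array([323.5091, 276.7081]), array([300.8173, 227.9941]), array([301.7394, 259.335 ])]
[ 0.4635 -0.1     0.175 ] [array([320.3405, 272.5634]), array([320.2864, 277.1285]), array([300.8654, 228.9321]), array([301.7782, 259.9843])]
[ 0.46  -0.1    0.175] [array([320.3898, 274.2868]), array([320.3319, 278.7237]), array([299.3759, 228.9692]), array([300.3496, 260.023 ])]
```

Run:
```python
from h import *
np.set_printoptions(precision=4,suppress=True)
H=np.array([.6182,-.0669]); G=np.array([.4675,-.1078]); z=.162-.0337
r=lambda p: rv((np.sin(p),-np.cos(p),0),(0,0,-1))
A=[lambda:None]
def pt(g,t): c,s=np.cos(t),np.sin(t); return H+np.array([[c,-s],[s,c]])@(g-H)
for t,p in((0,.6),(.6,.85),(1.15,1.1)): print(pt(G,t),bot.inverse_kinematics([*pt(G,t),z],r(p)))
bot.set_gripper(.4); bot.goto([*G,.205],r(.6)); f0=favg(); bot.line_to([*G,z],max_speed=.12)
print(bot.current_ee_pos(),favg()-f0,bot.current_clock())
bot.set_gripper(0,15); print(bot.current_opening()*92,bot.current_grip_force(),favg()-f0,bot.current_clock())
```

```text
[ 0.4675 -0.1078] [-0.4792 -0.0449  1.9154 -0.      1.2711  0.4916]
[ 0.5169 -0.1857] [-0.565   0.1375  1.7263 -0.      1.2779  0.1558]
[ 0.594  -0.2212] [-0.5468  0.3485  1.4751 -0.      1.318  -0.076 ]
[ 0.468  -0.1083  0.129 ] [ 0.2169 -0.0716  0.105 ] 46.575
13.656643303232443 15.000223964452744 [-1.9746  0.4534  2.6187] 47.1167
```

Gripped at 13.7 mm, which matches the 14 mm bar. Swinging the door.

Run:
```python
from h import *
np.set_printoptions(precision=4,suppress=True)
H=np.array([.6182,-.0669]); G=np.array([.4675,-.1078]); z=.162-.0337
r=lambda p: rv((np.sin(p),-np.cos(p),0),(0,0,-1))
def pt(t): c,s=np.cos(t),np.sin(t); return H+np.array([[c,-s],[s,c]])@(G-H)
for t in np.linspace(.1,1.2,11):
    bot.line_to([*pt(t),z],r(.6+.5*t/1.2),max_speed=.1); f=favg(2)
    print(round(t,2),bot.current_ee_pos(),f,round(bot.current_opening()*92,1))
    if np.linalg.norm(f)>25: break
print(bot.current_clock())
```

```text
0.1 [ 0.4725 -0.123   0.1286] [-1.4416 -1.0697  2.8394] 13.7
0.21 [ 0.4793 -0.1385  0.1285] [-2.3156 -1.3638  3.663 ] 13.4
0.32 [ 0.488  -0.1531  0.1285] [-1.7253 -1.2893  5.0178] 13.6
0.43 [ 0.4983 -0.1667  0.1285] [-1.4981 -2.565   5.1125] 13.3
0.54 [ 0.51   -0.1791  0.1285] [-0.7705 -1.5857  5.5899] 13.4
0.65 [ 0.523  -0.1902  0.1285] [-0.3815 -0.4242  4.9744] 13.5
0.76 [ 0.5371 -0.1997  0.1284] [0.0443 0.1755 5.5493] 13.8
0.87 [ 0.5521 -0.2079  0.1284] [-1.0436 -0.2579  5.3812] 13.8
0.98 [ 0.568  -0.2143  0.1284] [0.6142 0.1195 5.4449] 13.6
1.09 [ 0.5845 -0.2189  0.1284] [0.3737 0.3381 4.5398] 13.5
1.2 [ 0.6015 -0.2216  0.1284] [0.8578 0.1386 5.085 ] 13.2
50.8583
```

Run:
```python
from h import *
np.set_printoptions(precision=4,suppress=True)
p=np.array(bot.current_ee_pos()); bot.set_gripper(.42); bot.line_to(p+[0,0,.09],max_speed=.15)
bot.goto([.40,-.20,.30],rv((.3,-1,0),(0,0,-1))); bot.hold(.3); print(bot.current_clock(),favg())
S0,T0=load("side"),load("top"); S,T=bot.read_camera("side"),bot.read_camera("top")
def rng(px,box,lo,hi,s=150):
    x0,y0,x1,y1=box; h=cv2.cvtColor(px[y0:y1,x0:x1],cv2.COLOR_BGR2HSV); m=(h[:,:,0]>=lo)&(h[:,:,0]<=hi)&(h[:,:,1]>s)&(h[:,:,2]>60); a=np.argwhere(m)[:,::-1]+[x0,y0]
    return len(a),(a.min(0),a.max(0)) if len(a) else None
for c in(S0,S): print("punch",rng(c["pixels"],(230,330,340,400),5,20),"knob",rng(c["pixels"],(310,163,330,187),18,32),"red",rng(c["pixels"],(250,190,420,330),0,4))
g=S["pixels"].max(2); X=[.6015,-.2216,.178-.045]; q=proj(S,X).astype(int); print("grip mid",q,g[q[1],q[0]-6:q[0]+7])
for n,b in(("flange",(385,265,425,300)),("hammer",(390,305,440,415))): 
    x0,y0,x1,y1=b; print(n,np.abs(S["pixels"][y0:y1,x0:x1].astype(int)-S0["pixels"][y0:y1,x0:x1]).mean())
```

```text
53.325 [-0.4348 -0.2855  0.0448]
punch (246, (array([282, 353]), array([306, 363]))) knob (53, (array([317, 171]), array([324, 178]))) red (1124, (array([292, 234]), array([360, 274])))
punch (243, (array([282, 353]), array([306, 363]))) knob (53, (array([317, 177]), array([324, 184]))) red (477, (array([341, 237]), array([365, 315])))
grip mid [364 272] [105 106 106 103  76  36  14  12  15  17  46  82 100]
flange 0.8161904761904762
hammer 0.7689090909090909
```

The numeric checks after release agree: door open about 1.2 rad, knob still down, and the punch back in its original place. The hammer and flange haven't moved.

```bash
python3 -c "
from workcell import bot
print(bot.job_done())"
```

```text
the job is handed in; nothing more can be done
None
```

The job is handed in at about 53 s: inner door pressed shut with about 10 N, lock pin driven about 31 mm, punch laid back on the black mat, and outer door swung open to about 1.2 rad; the hammer and flange were not moved.

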